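# Feel out the blind hole of a spacer and hold it hole-up

### The job

Two square blind spacers lie on the goldsmith's bench: take the left-hand one, whose two ends look alike, and try its ends gently on the level feeler pin, turning it end for end if need be, until the pin goes well into the blind hole. Then turn the spacer so that this hole points straight up, and finish while still holding it like that in the gripper, some 15 cm or more above the bench and clear of the stand. Leave the right-hand spacer and everything else where they are.

Things in the scene. Friction and masses are not known exactly. Their poses are not given: they have to be found in the camera images.
- spacer_1_mid (a point): Centre of a bare metal block spacer 56 mm long (own x), 36 x 36 mm across its flats (y, z), 0.16 kg, lying on a flat, centre 18 mm above the bench. Each end has a central opening 16 mm wide: one is the blind hole, 24 mm deep, the other a 3 mm recess; which is which (+x or -x) is not told and differs between the two spacers. At random it is the left-hand (larger y) or right-hand one
- spacer_2_mid (a point): Centre of the second spacer, outwardly the same as the first (56 x 36 x 36 mm, long axis its own x, a 24 mm deep hole in one end, 3 mm recess in the other). It starts on the side where the first one is not: left-hand at y > -0.05, right-hand at y < -0.2.
- feeler_tip (a point): Rounded tip of the feeler pin: level steel pin, 9 mm thick, 35 mm long to its 19 mm collar, 50 mm above the bench. It points along its own -x, roughly to the robot; a part is pushed on along its +x. Its dark steel stand is fixed: post face 39 mm behind the tip, post 34 mm wide, 72 mm high, with a screw head to 78 mm; base plate 10 mm high, 60 mm wide, 14 to 84 mm behind the tip
- jar_mid (a point): Centre of a small screw-top jar, 41 mm wide, 34 mm high; bystander
- steel_block_mid (a point): Centre of a plain steel bench block 56 x 56 x 31 mm; bystander
- small_tin_mid (a point): Centre of a small pale tin, 47 mm wide, 50 mm high; bystander
- pliers_mid (a point): Centre of a pair of flat pliers, 140 mm long (own y), 10 mm high; bystander
- carton_mid (a point): Centre of a small white carton 58 x 85 x 28 mm; bystander
- knob_mid (a point): Centre of a small turned black knob, 24 mm wide, 13 mm high; bystander
There are look-alikes about, which are no part of the job. What is shaped like the part that bears spacer_2_mid but orange is not meant.

How it is judged:
By the outcome, as a careful person would: the job done as asked, in the order asked, and still so for the second after the job is handed in, while the arm keeps its last pose, push and grip.
It also fails if it takes over 72 s, if anything falls off the work surface, if the arm or the gripper's body presses on something with over 40 N, if the wrist force passes 120 N, or if a joint passes its speed limit or range.

### The arm

A 6-joint arm with a two-finger parallel gripper is mounted at the origin on a cart in front of the work surface, level with it; the furniture and walls round the work are solid. World frame = base frame: x ahead of the robot, y to its left, z up, the work surface at z = 0. Lengths are in m, angles in rad, forces in N, time in s.
With the tool pointing down it reaches from about 0.15 to 0.775 m from the base axis. Payload 6.1 kg.
Tool frame: the origin (TCP) lies at the very end of the fingers, on their centre line; the grasp point (between the pads) lies behind it (grip_depth is the z of the grasp point in the tool frame, in m); z points along the fingers, y is the line along which they close (so a half turn about z gives the same grasp; the last joint's range is limited). The gripper opens to 85 mm and grips with 20 to 120 N. Pads are 22 mm wide; open, the fingers measure 114 mm over their backs; the gripper's body (76 mm by 85 mm) begins 54 mm behind the grasp point. The pads swing forward as they close: fully open they stand 13 mm farther back than shut.
Start: joints at [1.203, 0.126, -0.04, 1.405, 0, 1.571], TCP at [0.189, 0.49, 0.207] pointing down, gripper open.
Joint ranges: [-2.72, 2.72], [-0.95, 1.95], [-1.27, 1.35], [-1.78, 2.02], [-1.46, 1.47], [-3.14, 3.14]. Speed limits (rad/s): [2.39, 2.39, 3.01, 3.14, 3.14, 3.14].

### API

Orientations are given as a unit quaternion [x, y, z, w].
In Python, from station import get_state, grab_frame, hand_in, grip_depth gives the robot as it stands. The module is installed in compiled form; this text tells all that it offers.
- The arm moves only by the shell command python3 -m creep 'ROWS' [FORCE]. ROWS is JSON, a list of rows, each an object of numbers: "dx", "dy", "dz": the shift along the tool's x, y, z in cm; "wx", "wy", "wz": the turn, a rotation vector about the tool's x, y, z in rad; "gripper": the opening, from 0 (shut) to 1 (fully open). A call has exactly 5 rows; each row is the pose to reach, as a shift and turn from the pose commanded when the call began, along the tool's axes at that moment; what a row does not reach only later rows make up. A row lasts 1/8 s, in which the tool goes at most 62.5 mm and 10.7 degrees, less where a joint would pass 70% of its speed; a pose out of reach is approached as far as the arm can. A call with a gripper value outside its range is refused whole. The fingers move at their own pace and stop on an object; FORCE is the grip in N (left out, the last holds). Time passes only in rows, so rows that repeat a pose let the fingers close, or fill a call up. It gives the time, the measured TCP pose, the force, the opening and the grip force at its end, in the units of the state.
- get_state(): the state, without advancing time (a new reading comes with each control period).
- grab_frame(name): name is "scene" or "top" or "wrist"; returns a dict with "color" (420x560x3 uint8, red, green, blue), "mtx" (3x3 intrinsics, pixels), "R" (3x3) and "t" (3): a world point X has camera coordinates R X + t. Camera axes: x right, y down, z forward; pixel columns grow to the right and rows downward; lengths in m; the calibration is good to about 2 mm. A picture is of the moment at which its call begins. There is no depth.
- hand_in(): hands the job in; it is judged then, once.
The state is a dict: "t": time; "qpos": joint angles; "qvel": joint speeds; "joint_efforts": joint torques, N m; "ee_pos": TCP position; "tool_rot": TCP orientation; "wrist_force": force on the tool from outside, world axes, zero at the start; "ft_torque": the same for the moment, N m; "opening": finger opening in m; "grip_force": force on a finger pad.
Only numpy, scipy, OpenCV 4.12 (cv2) and the standard library are available. Lean on these libraries where they do the work, as an engineer would, in place of code of your own. Each camera call takes 0.05 s, during which the arm holds its last target. There are 200 camera calls.

## Working session

There is one attempt and no reset: what is moved stays moved. The work goes in short steps, Python scripts to look and compute and a shell command to move; the robot and the scene stay as the last step left them, time stands still between calls to the robot, and variables do not carry over. Pictures are saved under pics/ and viewed, at most 10 in all, crops included, and the job is handed in when it is done.

```bash
mkdir -p pics
cat > h.py <<'E'
import numpy as np,cv2
from scipy.spatial.transform import Rotation as Ro
from station import *
def save(n,f,crop=None,s=1):
    im=f["color"][:,:,::-1]
    if crop: im=im[crop[1]:crop[3],crop[0]:crop[2]]
    cv2.imwrite(n,cv2.resize(im,None,fx=s,fy=s,interpolation=cv2.INTER_CUBIC))
def ray(f,px,z):
    R=np.array(f["R"]);t=np.array(f["t"]);K=np.array(f["mtx"])
    d=R.T@np.linalg.inv(K)@[px[0],px[1],1];c=-R.T@t
    return c+d*(z-c[2])/d[2]
def proj(f,X):
    p=np.array(f["mtx"])@(np.array(f["R"])@np.array(X)+np.array(f["t"]));return p[:2]/p[2]
E
python3 - <<'E'
from h import *
import pickle
F={n:grab_frame(n) for n in("scene","top")}
pickle.dump(F,open("f0.pkl","wb"))
im=np.vstack([F["top"]["color"]]);save("pics/top.png",F["top"],None,1.42);save("pics/scene.png",F["scene"],None,1.42)
for n in F: print(n,-F[n]["R"].T@F[n]["t"],F[n]["R"][2])
print(get_state(),grip_depth)
E
```

```text
scene [-0.19632729 -0.60589293  1.19551965] [ 0.49211545  0.3949981  -0.77575697]
top [ 0.29262623 -0.04441184  1.43819933] [ 0.17894941 -0.00365232 -0.9838515 ]
{'t': 0.1, 'qpos': array([ 1.20305178e+00,  1.26367768e-01, -4.04805851e-02,  1.40544842e+00,
       -2.14266661e-05,  1.57081107e+00]), 'qvel': array([-0.00074321, -0.0018722 ,  0.00367209, -0.00058471,  0.00022851,
       -0.00168977]), 'joint_efforts': array([ 1.92284242e-03, -4.36905670e+01,  3.53604555e+01,  1.37715795e-02,
        3.17345020e-04,  9.96712430e-06]), 'ee_pos': array([0.18860238, 0.48951313, 0.20659327]), 'tool_rot': array([ 1.82845119e-01,  9.83141444e-01, -7.39536854e-04, -1.26631142e-04]), 'wrist_force': array([-0.00106925,  0.1520868 ,  0.76071466]), 'ft_torque': array([-0.02064988,  0.02122999, -0.00867879]), 'grip_force': 0.0, 'opening': 0.08528742800957806} -0.0187
```

View pics/top.png

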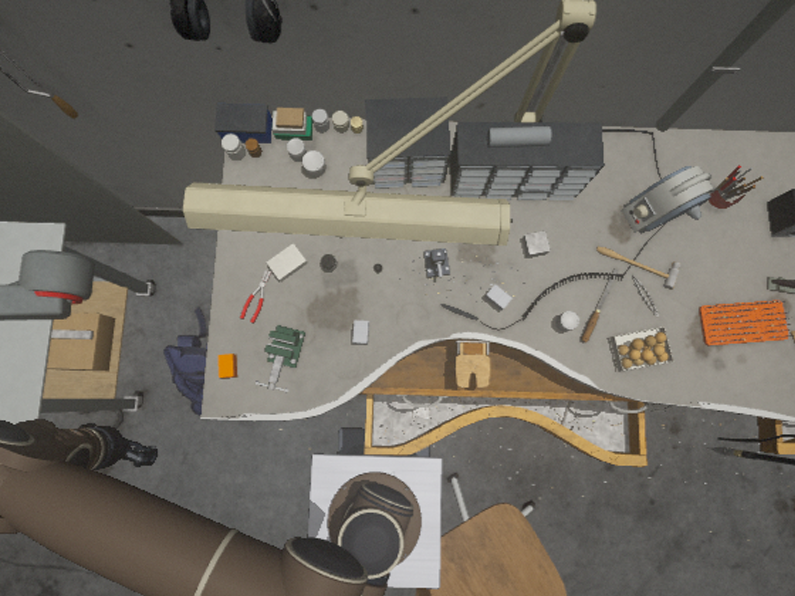

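View pics/scene.png

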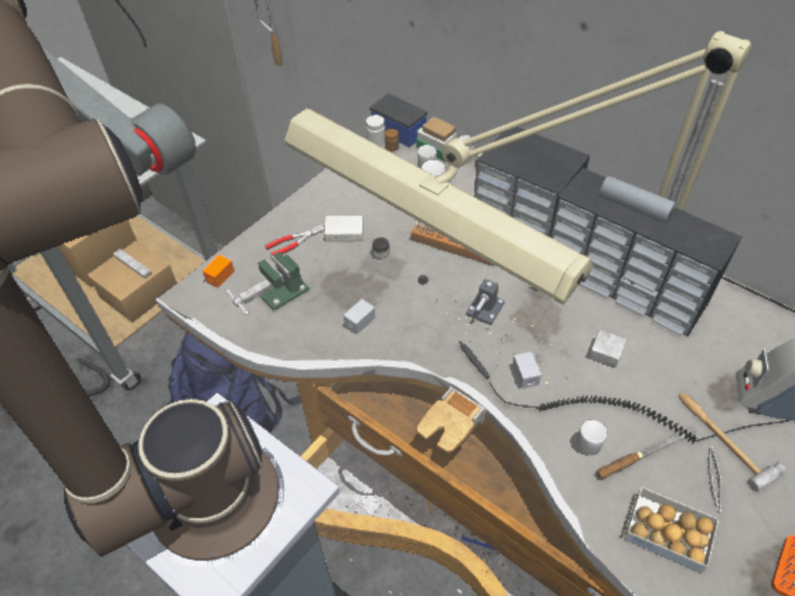

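Top view: the candidates are the grey block at (360,332), the grey block at (498,297), the steel block at (537,243) and an orange block at (227,366). The left-hand spacer has to be the one at (360,332): it is bare metal and elongated. The feeler stand is at (437,263), and a lamp shade hangs over the rear. Next I'll confirm with an enlarged crop.

Run:
```python
from h import *
import pickle
F=pickle.load(open("f0.pkl","rb"))
t=F["top"];s=F["scene"]
a=t["color"][165:265,235:375];b=s["color"][185:285,235:375]
im=np.hstack([cv2.resize(x,None,fx=2.85*2,fy=5.7,interpolation=cv2.INTER_CUBIC)[:,:] for x in(a,)])
im2=cv2.resize(b,None,fx=5.7,fy=5.7,interpolation=cv2.INTER_CUBIC)
cv2.imwrite("pics/c1.png",im[:,:,::-1]);cv2.imwrite("pics/c2.png",im2[:,:,::-1])
for n,p,z in [("L",(253.5,233),.03),("R",(351,209),.03),("stand",(308,185),.07),("steel",(378,171),.03),("knob",(266,189),.01)]: print(n,ray(t,p,z))
# lamp triangulation: right end corners approx
def tri(p,q):
    A=[];
    P=[f["mtx"]@np.c_[f["R"],f["t"]] for f in(t,s)]
    X=cv2.triangulatePoints(P[0],P[1],np.array(p,float)/1.42,np.array(q,float)/1.42);return (X[:3]/X[3]).ravel()
print("lamp",tri((500,243),(570,297)),tri((186,188),(303,111)),tri((187,226),(288,137)))
```

```text
L [0.45358808 0.05140143 0.03      ]
R [ 0.5501742  -0.29537463  0.03      ]
stand [ 0.62454226 -0.13659695  0.07      ]
steel [ 0.69444138 -0.39483291  0.03      ]
knob [0.61946192 0.01345159 0.01      ]
lamp [ 0.67641692 -0.29432368  0.11527374] [0.759419   0.47128613 0.1639648 ] [0.68414229 0.46329529 0.13680456]
```

View pics/c1.png

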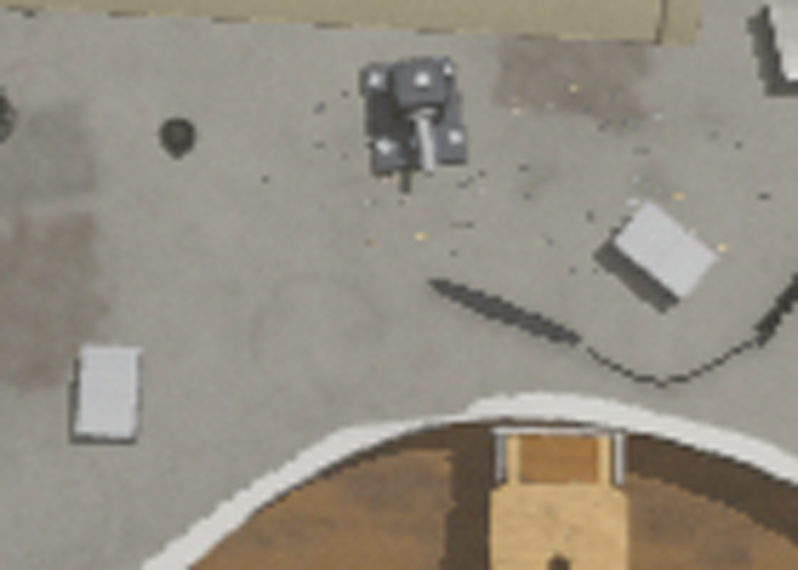

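View pics/c2.png

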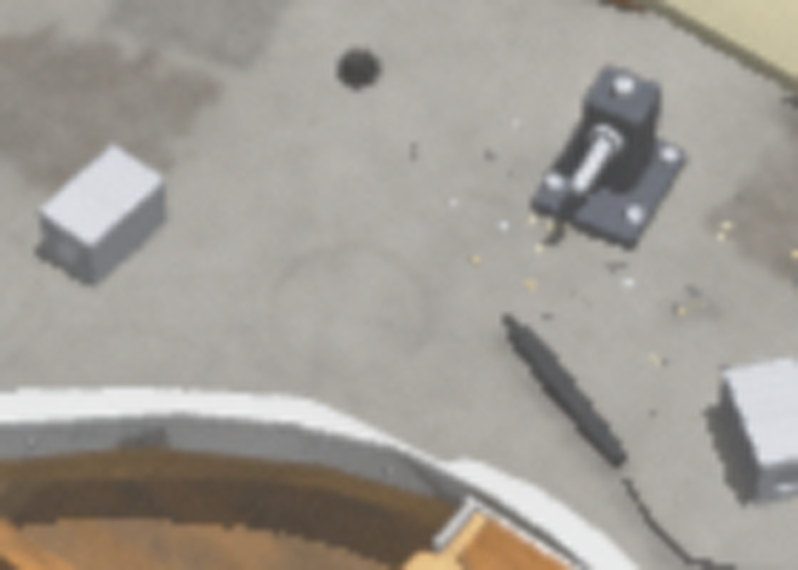

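The crops confirm it. The left-hand spacer has its top face at about (80..140, 346..432) in crop 1, is plain grey metal and lies nearly along x, with a small opening in its near end. The pin tip is at (430,168) in the top crop and (580,190) in the scene crop.

Run:
```python
from h import *
import pickle
F=pickle.load(open("f0.pkl","rb"))
t=F["top"];s=F["scene"]
T=lambda p:(235-.5+.5/5.7+np.array(p)[0]/5.7,165-.5+p[1]/5.7)
S=lambda p:(235-.5+p[0]/5.7,185-.5+p[1]/5.7)
P=[f["mtx"]@np.c_[f["R"],f["t"]] for f in(t,s)]
def tri(p,q):
    X=cv2.triangulatePoints(P[0],P[1],np.array(p,float),np.array(q,float));return (X[:3]/X[3]).ravel()
print("tip",tri(T((430,168)),S((579,190))),ray(t,T((430,166)),.0525),ray(s,S((579,188)),.0525))
print("post top screw",tri(T((422,79)),S((624,85))), "collar",ray(t,T((423,112)),.055))
# base plate corner screws -> stand yaw (z .012)
sc=[(376,78),(387,148),(456,135)]
for p in sc: print("screw",ray(t,T(p),.012))
for p in [(555,182),(634,214),(672,155)]: print("screw S",ray(s,S(p),.012))
for p in [(80,346),(141,348),(137,432),(76,432)]: print("T",ray(t,T(p),.036))
for p in [(112,146),(164,181),(92,245),(40,211)]: print("S",ray(s,S(p),.036))
print("lamp front edge L/R",tri(np.array((187,226))/1.42,np.array((288,137))/1.42),tri(np.array((500,243))/1.42,np.array((557,297))/1.42))
```

```text
tip [ 0.59759    -0.14569817  0.04406295] [ 0.59747397 -0.14549618  0.0525    ] [ 0.59251781 -0.14810331  0.0525    ]
post top screw [ 0.64674013 -0.13741871  0.07510189] collar [ 0.6313839  -0.14040762  0.055     ]
screw [ 0.66362864 -0.11260631  0.012     ]
screw [ 0.61742539 -0.12058491  0.012     ]
screw [ 0.62731227 -0.16490548  0.012     ]
screw S [ 0.61607841 -0.1196154   0.012     ]
screw S [ 0.62373992 -0.16437217  0.012     ]
screw S [ 0.66885875 -0.15811926  0.012     ]
T [0.48017774 0.06939714 0.036     ]
T [0.48000632 0.03142791 0.036     ]
T [0.42762983 0.03191826 0.036     ]
T [0.42656723 0.06958238 0.036     ]
S [0.47830693 0.06688044 0.036     ]
S [0.47699024 0.03044921 0.036     ]
S [0.42285041 0.03275127 0.036     ]
S [0.42311723 0.06813614 0.036     ]
lamp front edge L/R [0.68414229 0.46329529 0.13680456] [ 0.66379777 -0.28191485  0.12189409]
```

Spacer centre is about (0.452, 0.050) with yaw ≈ −0.02, and both cameras agree within 4 mm. The pin tip is about (0.595, −0.146, 0.05) with yaw ≈ 0.17. I'll go above the spacer.

```bash
cat >> h.py <<'E'
def Rtool(yaw,tilt=0):
    # yaw of part axis; tool x = -part x, y = part y, z down; tilt>0 leans fingers forward
    return Ro.from_euler('z',yaw)*Ro.from_euler('y',-tilt)*Ro.from_matrix(np.array([[-1,0,0],[0,1,0],[0,0,-1.]]))
def to(pos,R):
    s=get_state();R0=Ro.from_quat(s["tool_rot"]);d=R0.inv().apply(np.array(pos)-s["ee_pos"])*100
    print("d cm",d.round(2),"w",(R0.inv()*R).as_rotvec().round(3))
E
python3 - <<'E'
from h import *
to([.44,.05,.2],Rtool(-.02))
E
```

```text
d cm [-39.26 -31.97   0.71] w [-0.001 -0.    -0.348]
```

```bash
python3 -m creep '[{"dx":-4,"dy":-3.2,"wz":-0.04,"gripper":1},{"dx":-8,"dy":-6.4,"wz":-0.1,"gripper":1},{"dx":-12,"dy":-9.6,"wz":-0.2,"gripper":1},{"dx":-16,"dy":-13,"wz":-0.3,"gripper":1},{"dx":-20,"dy":-16,"wz":-0.348,"gripper":1}]'
python3 - <<'E'
from h import *
to([.44,.05,.2],Rtool(-.02))
E
```

```text
d cm [-39.26 -31.97   0.71] w [-0.001 -0.    -0.348]invalid input at $[0]: expected keys dx, dy, dz, wx, wy, wz, gripper
```

All keys are required in each row.

```bash
python3 -m creep '[{"dx":-4,"dy":-3.2,"dz":0,"wx":0,"wy":0,"wz":-0.04,"gripper":1},{"dx":-8,"dy":-6.4,"dz":0,"wx":0,"wy":0,"wz":-0.1,"gripper":1},{"dx":-12,"dy":-9.6,"dz":0,"wx":0,"wy":0,"wz":-0.2,"gripper":1},{"dx":-16,"dy":-13,"dz":0,"wx":0,"wy":0,"wz":-0.3,"gripper":1},{"dx":-20,"dy":-16,"dz":0,"wx":0,"wy":0,"wz":-0.348,"gripper":1}]'
python3 - <<'E'
from h import *
to([.44,.05,.2],Rtool(-.02))
E
```

```text
t: 0.72
ee_pos: [0.3181, 0.267, 0.2071]
tool_rot: [0.009, 1.0, -0.0, -0.0]
wrist_force: [1.1, 0.8, -0.2]
opening: 0.0856
grip_force: 0.0
d cm [-12.56 -21.48   0.71] w [-0.    -0.     0.003]
```

```bash
python3 -m creep '[{"dx":-3,"dy":-5,"dz":0,"wx":0,"wy":0,"wz":0,"gripper":1},{"dx":-6,"dy":-10,"dz":0.7,"wx":0,"wy":0,"wz":0,"gripper":1},{"dx":-9,"dy":-15,"dz":0.7,"wx":0,"wy":0,"wz":0,"gripper":1},{"dx":-12,"dy":-20,"dz":0.7,"wx":0,"wy":0,"wz":0,"gripper":1},{"dx":-12.6,"dy":-21.5,"dz":0.7,"wx":0,"wy":0,"wz":0,"gripper":1}]'
python3 -m creep '[{"dx":0,"dy":0,"dz":0,"wx":0,"wy":0,"wz":0,"gripper":1},{"dx":0,"dy":0,"dz":0,"wx":0,"wy":0,"wz":0,"gripper":1},{"dx":0,"dy":0,"dz":0,"wx":0,"wy":0,"wz":0,"gripper":1},{"dx":0,"dy":0,"dz":0,"wx":0,"wy":0,"wz":0,"gripper":1},{"dx":0,"dy":0,"dz":0,"wx":0,"wy":0,"wz":0,"gripper":1}]'
python3 - <<'E'
from h import *
import pickle
f=grab_frame("wrist");pickle.dump(f,open("w1.pkl","wb"));save("pics/w1.png",f,None,1.42)
print(-f["R"].T@f["t"],f["R"][2],proj(f,[.452,.05,.036]),get_state()["qpos"])
E
```

```text
t: 1.35
ee_pos: [0.4404, 0.0487, 0.1997]
tool_rot: [0.012, 1.0, -0.0, -0.0]
wrist_force: [-1.0, 0.1, -0.3]
opening: 0.0857
grip_force: 0.0
t: 1.98
ee_pos: [0.4394, 0.0517, 0.2004]
tool_rot: [0.009, 1.0, 0.0, 0.0]
wrist_force: [-0.3, -0.1, -0.5]
opening: 0.0851
grip_force: 0.0
[0.35669937 0.05290622 0.36594921] [ 0.32220927 -0.00621317 -0.94664808] [277.22326234 193.18143209] [ 1.16853093e-01 -2.99602671e-02 -2.19113663e-01  1.38151338e+00
  5.32017294e-06  1.35892967e-01]
```

View pics/w1.png

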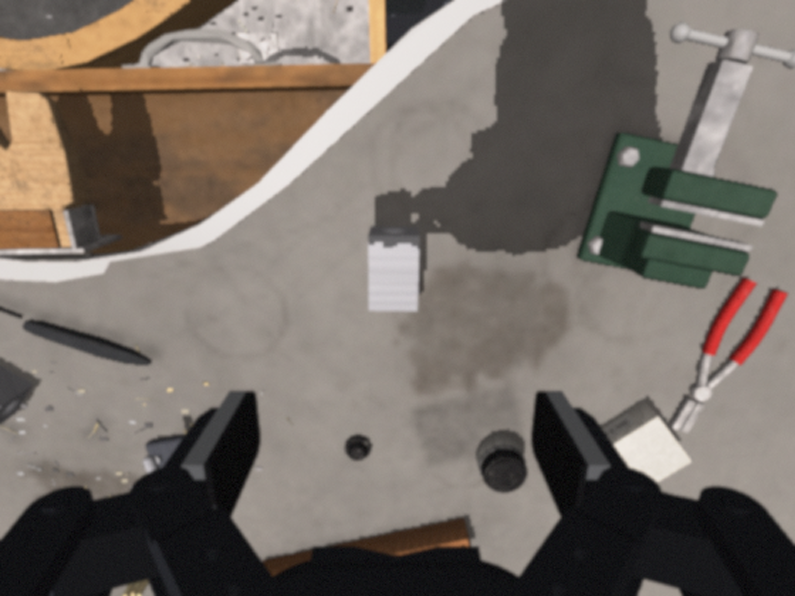

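The wrist view shows the spacer's top face with corners at about (368,240), (420,240), (418,311) and (369,311), and nothing close around it.

Run:
```python
from h import *
import pickle
f=pickle.load(open("w1.pkl","rb"))
c=[ray(f,np.array(p)/1.42-.2,.036) for p in [(368.5,240),(420,240),(418.5,311),(369,311)]]
print(np.array(c).round(4),np.mean(c,0))
to([.452,.050,.006],Rtool(-.01))
```

```text
[[0.4265 0.0327 0.036 ]
 [0.4272 0.0687 0.036 ]
 [0.4801 0.0675 0.036 ]
 [0.4794 0.0312 0.036 ]] [0.45332599 0.05001191 0.036     ]
d cm [-1.25 -0.14 19.44] w [ 0.     0.    -0.009]
```

```bash
python3 -m creep '[{"dx":-1.35,"dy":-0.15,"dz":4,"wx":0,"wy":0,"wz":0,"gripper":1},{"dx":-1.35,"dy":-0.15,"dz":9,"wx":0,"wy":0,"wz":0,"gripper":1},{"dx":-1.35,"dy":-0.15,"dz":13,"wx":0,"wy":0,"wz":0,"gripper":1},{"dx":-1.35,"dy":-0.15,"dz":16,"wx":0,"wy":0,"wz":0,"gripper":1},{"dx":-1.35,"dy":-0.15,"dz":17.5,"wx":0,"wy":0,"wz":0,"gripper":1}]'
python3 -m creep '[{"dx":0,"dy":0,"dz":0.7,"wx":0,"wy":0,"wz":0,"gripper":1},{"dx":0,"dy":0,"dz":1.4,"wx":0,"wy":0,"wz":0,"gripper":1},{"dx":0,"dy":0,"dz":1.9,"wx":0,"wy":0,"wz":0,"gripper":1},{"dx":0,"dy":0,"dz":1.9,"wx":0,"wy":0,"wz":0,"gripper":1},{"dx":0,"dy":0,"dz":1.9,"wx":0,"wy":0,"wz":0,"gripper":1}]'
```

```text
t: 2.65
ee_pos: [0.452, 0.0494, 0.0238]
tool_rot: [0.01, 1.0, -0.0, -0.001]
wrist_force: [-0.0, -0.9, 0.2]
opening: 0.0853
grip_force: 0.0
t: 3.28
ee_pos: [0.4533, 0.0495, 0.0067]
tool_rot: [0.01, 1.0, 0.0, 0.0]
wrist_force: [0.5, 0.3, 0.5]
opening: 0.0854
grip_force: 0.0
```

```bash
python3 -m creep '[{"dx":0,"dy":0,"dz":0.2,"wx":0,"wy":0,"wz":0,"gripper":0.6},{"dx":0,"dy":0,"dz":0.2,"wx":0,"wy":0,"wz":0,"gripper":0.3},{"dx":0,"dy":0,"dz":0.2,"wx":0,"wy":0,"wz":0,"gripper":0.2},{"dx":0,"dy":0,"dz":0.2,"wx":0,"wy":0,"wz":0,"gripper":0.1},{"dx":0,"dy":0,"dz":0.2,"wx":0,"wy":0,"wz":0,"gripper":0}]' 60
python3 -m creep '[{"dx":0,"dy":0,"dz":0,"wx":0,"wy":0,"wz":0,"gripper":0},{"dx":0,"dy":0,"dz":0,"wx":0,"wy":0,"wz":0,"gripper":0},{"dx":0,"dy":0,"dz":0,"wx":0,"wy":0,"wz":0,"gripper":0},{"dx":0,"dy":0,"dz":0,"wx":0,"wy":0,"wz":0,"gripper":0},{"dx":0,"dy":0,"dz":0,"wx":0,"wy":0,"wz":0,"gripper":0}]' 60
python3 -m creep '[{"dx":0,"dy":0,"dz":-2,"wx":0,"wy":0,"wz":0,"gripper":0},{"dx":0,"dy":0,"dz":-4,"wx":0,"wy":0,"wz":0,"gripper":0},{"dx":0,"dy":0,"dz":-6,"wx":0,"wy":0,"wz":0,"gripper":0},{"dx":0,"dy":0,"dz":-8,"wx":0,"wy":0,"wz":0,"gripper":0},{"dx":0,"dy":0,"dz":-8,"wx":0,"wy":0,"wz":0,"gripper":0}]' 60
python3 - <<'E'
from h import *
to([.535,-.156,.0367],Rtool(.17))
E
```

```text
t: 3.9
ee_pos: [0.4533, 0.0495, 0.0047]
tool_rot: [0.01, 1.0, 0.0, 0.0]
wrist_force: [-1.3, 0.3, 4.3]
opening: 0.034
grip_force: 60.3
t: 4.53
ee_pos: [0.4533, 0.0495, 0.0047]
tool_rot: [0.01, 1.0, 0.0, 0.0]
wrist_force: [-0.6, 0.0, 5.5]
opening: 0.0339
grip_force: 60.4
t: 5.15
ee_pos: [0.4538, 0.0495, 0.085]
tool_rot: [0.01, 1.0, 0.0, 0.001]
wrist_force: [-0.0, 0.2, -1.2]
opening: 0.0337
grip_force: 60.1
d cm [ -8.52 -20.39   4.84] w [ 0.     0.002 -0.19 ]
```

```bash
python3 -m creep '[{"dx":-1.7,"dy":-4,"dz":0,"wx":0,"wy":0,"wz":-0.04,"gripper":0},{"dx":-3.4,"dy":-8,"dz":0,"wx":0,"wy":0,"wz":-0.08,"gripper":0},{"dx":-5.1,"dy":-12,"dz":0,"wx":0,"wy":0,"wz":-0.12,"gripper":0},{"dx":-6.8,"dy":-16,"dz":1,"wx":0,"wy":0,"wz":-0.16,"gripper":0},{"dx":-8.5,"dy":-20.4,"dz":2.5,"wx":0,"wy":0,"wz":-0.19,"gripper":0}]' 60
python3 -m creep '[{"dx":0,"dy":0,"dz":1,"wx":0,"wy":0,"wz":0,"gripper":0},{"dx":0,"dy":0,"dz":2,"wx":0,"wy":0,"wz":0,"gripper":0},{"dx":0,"dy":0,"dz":2.3,"wx":0,"wy":0,"wz":0,"gripper":0},{"dx":0,"dy":0,"dz":2.3,"wx":0,"wy":0,"wz":0,"gripper":0},{"dx":0,"dy":0,"dz":2.3,"wx":0,"wy":0,"wz":0,"gripper":0}]' 60
python3 - <<'E'
from h import *
import pickle
F={n:grab_frame(n) for n in("scene","top","wrist")}
pickle.dump(F,open("f1.pkl","wb"))
X=[.595,-.1465,.05]
ims=[]
for n,h in (("scene",35),("top",35),("wrist",70)):
    f=F[n];p=proj(f,X);print(n,p);c,r=int(np.clip(p[0]-10,h,559-h)),int(np.clip(p[1],h,419-h));print(c-h,r-h)
    ims.append(cv2.resize(f["color"][r-h:r+h,c-h:c+h],(266,266),interpolation=cv2.INTER_CUBIC))
a=np.hstack(ims)[:,:,::-1];b=cv2.resize(F["wrist"]["color"],(410,308))[:,:,::-1];b=np.hstack([b,cv2.resize(F["scene"]["color"],(388,308))[:,:,::-1]])
cv2.imwrite("pics/p1.png",np.vstack([a,b[:,:798]]))
s=get_state();print(s["ee_pos"],s["qpos"],s["wrist_force"]);to([.535,-.156,.0367],Rtool(.17))
E
```

```text
t: 5.78
ee_pos: [0.5341, -0.1574, 0.0578]
tool_rot: [-0.086, 0.996, 0.0, -0.0]
wrist_force: [0.2, -0.3, -1.0]
opening: 0.034
grip_force: 60.2
t: 6.4
ee_pos: [0.5343, -0.1557, 0.0369]
tool_rot: [-0.085, 0.996, -0.0, 0.0]
wrist_force: [-0.7, 0.1, -1.7]
opening: 0.0341
grip_force: 60.3
scene [336.05671589 217.22055785]
291 182
top [310.2437636  194.45820239]
265 159
wrist [277.21134841 363.54066877]
197 279
[ 0.53434814 -0.15603306  0.03688153] [-2.84094271e-01  2.37489522e-01 -2.83178149e-01  1.04904283e+00
 -2.24500439e-05 -4.54722104e-01] [ 0.07807057 -0.64593479 -2.11849313]
d cm [-0.06 -0.01  0.02] w [-0.     0.001  0.001]
```

View pics/p1.png

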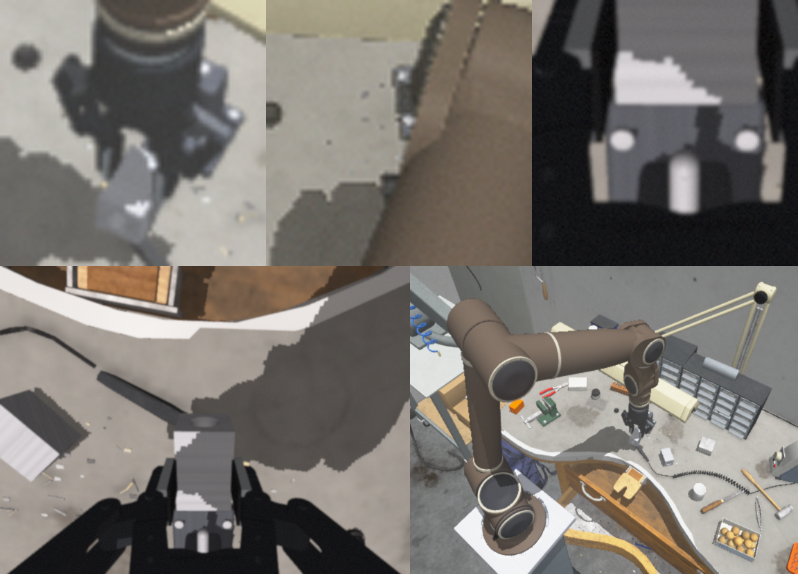

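The pin is centred on the spacer in the wrist crop (pin at x=684, spacer 612–757) and in line with it. The lamp is clear of the wrist. The end is about 33 mm short of the tip, so I'll advance.

```bash
python3 -m creep '[{"dx":-0.8,"dy":0,"dz":0,"wx":0,"wy":0,"wz":0,"gripper":0},{"dx":-1.6,"dy":0,"dz":0,"wx":0,"wy":0,"wz":0,"gripper":0},{"dx":-2.2,"dy":0,"dz":0,"wx":0,"wy":0,"wz":0,"gripper":0},{"dx":-2.6,"dy":0,"dz":0,"wx":0,"wy":0,"wz":0,"gripper":0},{"dx":-2.8,"dy":0,"dz":0,"wx":0,"wy":0,"wz":0,"gripper":0}]' 60
python3 -m creep '[{"dx":-0.1,"dy":0,"dz":0,"wx":0,"wy":0,"wz":0,"gripper":0},{"dx":-0.2,"dy":0,"dz":0,"wx":0,"wy":0,"wz":0,"gripper":0},{"dx":-0.3,"dy":0,"dz":0,"wx":0,"wy":0,"wz":0,"gripper":0},{"dx":-0.4,"dy":0,"dz":0,"wx":0,"wy":0,"wz":0,"gripper":0},{"dx":-0.4,"dy":0,"dz":0,"wx":0,"wy":0,"wz":0,"gripper":0}]' 60
```

```text
t: 7.18
ee_pos: [0.5618, -0.1514, 0.0361]
tool_rot: [-0.085, 0.996, 0.0, -0.0]
wrist_force: [-1.0, 0.5, -1.6]
opening: 0.0338
grip_force: 60.3
t: 7.8
ee_pos: [0.5655, -0.1508, 0.0363]
tool_rot: [-0.085, 0.996, 0.0, 0.0]
wrist_force: [-0.5, 0.0, -1.8]
opening: 0.034
grip_force: 60.3
```

```bash
python3 -m creep '[{"dx":-0.1,"dy":0,"dz":0,"wx":0,"wy":0,"wz":0,"gripper":0},{"dx":-0.2,"dy":0,"dz":0,"wx":0,"wy":0,"wz":0,"gripper":0},{"dx":-0.2,"dy":0,"dz":0,"wx":0,"wy":0,"wz":0,"gripper":0},{"dx":-0.2,"dy":0,"dz":0,"wx":0,"wy":0,"wz":0,"gripper":0},{"dx":-0.2,"dy":0,"dz":0,"wx":0,"wy":0,"wz":0,"gripper":0}]' 60
```

```text
t: 8.43
ee_pos: [0.5675, -0.1505, 0.0363]
tool_rot: [-0.085, 0.996, 0.0, -0.0]
wrist_force: [0.4, 0.2, -1.8]
opening: 0.0335
grip_force: 60.3
```

```bash
python3 -m creep '[{"dx":-0.05,"dy":0,"dz":0,"wx":0,"wy":0,"wz":0,"gripper":0},{"dx":-0.1,"dy":0,"dz":0,"wx":0,"wy":0,"wz":0,"gripper":0},{"dx":-0.15,"dy":0,"dz":0,"wx":0,"wy":0,"wz":0,"gripper":0},{"dx":-0.2,"dy":0,"dz":0,"wx":0,"wy":0,"wz":0,"gripper":0},{"dx":-0.2,"dy":0,"dz":0,"wx":0,"wy":0,"wz":0,"gripper":0}]' 60
```

```text
t: 9.05
ee_pos: [0.5694, -0.1501, 0.0362]
tool_rot: [-0.085, 0.996, -0.0, -0.0]
wrist_force: [-1.1, 0.2, -0.9]
opening: 0.034
grip_force: 60.3
```

```bash
python3 -m creep '[{"dx":-0.05,"dy":0,"dz":0,"wx":0,"wy":0,"wz":0,"gripper":0},{"dx":-0.1,"dy":0,"dz":0,"wx":0,"wy":0,"wz":0,"gripper":0},{"dx":-0.15,"dy":0,"dz":0,"wx":0,"wy":0,"wz":0,"gripper":0},{"dx":-0.2,"dy":0,"dz":0,"wx":0,"wy":0,"wz":0,"gripper":0},{"dx":-0.2,"dy":0,"dz":0,"wx":0,"wy":0,"wz":0,"gripper":0}]' 60
```

```text
t: 9.68
ee_pos: [0.5699, -0.15, 0.0361]
tool_rot: [-0.085, 0.996, -0.0, -0.001]
wrist_force: [-6.8, -1.1, 3.2]
opening: 0.0337
grip_force: 60.7
```

Contact came at about 2.5–3 mm depth with −7 N axially. That fits the 3 mm recess, so I'll back off and turn it end for end.

```bash
python3 -m creep '[{"dx":0.5,"dy":0,"dz":0,"wx":0,"wy":0,"wz":0,"gripper":0},{"dx":2,"dy":0,"dz":0,"wx":0,"wy":0,"wz":0,"gripper":0},{"dx":4,"dy":0,"dz":0,"wx":0,"wy":0,"wz":0,"gripper":0},{"dx":5.5,"dy":0,"dz":0,"wx":0,"wy":0,"wz":0,"gripper":0},{"dx":6.5,"dy":0,"dz":0,"wx":0,"wy":0,"wz":0,"gripper":0}]' 60
python3 -m creep '[{"dx":0,"dy":0,"dz":0,"wx":0,"wy":0,"wz":0.16,"gripper":0},{"dx":0,"dy":0,"dz":0,"wx":0,"wy":0,"wz":0.34,"gripper":0},{"dx":0,"dy":0,"dz":0,"wx":0,"wy":0,"wz":0.52,"gripper":0},{"dx":0,"dy":0,"dz":0,"wx":0,"wy":0,"wz":0.7,"gripper":0},{"dx":0,"dy":0,"dz":0,"wx":0,"wy":0,"wz":0.88,"gripper":0}]' 60
python3 -m creep '[{"dx":0,"dy":0,"dz":0,"wx":0,"wy":0,"wz":0.18,"gripper":0},{"dx":0,"dy":0,"dz":0,"wx":0,"wy":0,"wz":0.36,"gripper":0},{"dx":0,"dy":0,"dz":0,"wx":0,"wy":0,"wz":0.54,"gripper":0},{"dx":0,"dy":0,"dz":0,"wx":0,"wy":0,"wz":0.72,"gripper":0},{"dx":0,"dy":0,"dz":0,"wx":0,"wy":0,"wz":0.9,"gripper":0}]' 60
python3 -m creep '[{"dx":0,"dy":0,"dz":0,"wx":0,"wy":0,"wz":0.18,"gripper":0},{"dx":0,"dy":0,"dz":0,"wx":0,"wy":0,"wz":0.36,"gripper":0},{"dx":0,"dy":0,"dz":0,"wx":0,"wy":0,"wz":0.54,"gripper":0},{"dx":0,"dy":0,"dz":0,"wx":0,"wy":0,"wz":0.72,"gripper":0},{"dx":0,"dy":0,"dz":0,"wx":0,"wy":0,"wz":0.88,"gripper":0}]' 60
python3 - <<'E'
from h import *
to([.5343,-.156,.0367],Rtool(.17+np.pi));print(get_state()["qpos"])
E
```

```text
t: 10.3
ee_pos: [0.5065, -0.1609, 0.0365]
tool_rot: [-0.085, 0.996, -0.0, 0.0]
wrist_force: [0.8, -0.8, -1.7]
opening: 0.0339
grip_force: 60.3
t: 10.92
ee_pos: [0.5074, -0.1609, 0.0364]
tool_rot: [0.35, 0.937, 0.0, 0.0]
wrist_force: [-0.5, 0.2, -2.5]
opening: 0.0336
grip_force: 60.3
t: 11.55
ee_pos: [0.5074, -0.1608, 0.0364]
tool_rot: [0.723, 0.691, 0.0, 0.0]
wrist_force: [-0.4, -0.5, -1.0]
opening: 0.034
grip_force: 60.3
t: 12.18
ee_pos: [0.5075, -0.1609, 0.0364]
tool_rot: [0.948, 0.318, 0.0, 0.0]
wrist_force: [0.1, 0.1, -1.6]
opening: 0.0338
grip_force: 60.3
d cm [ 2.44  1.23 -0.03] w [ 0.    -0.001  0.476]
[-3.07064960e-01  1.94768355e-01 -3.38260799e-01  1.03713735e+00
  1.12986928e-04  2.18814870e+00]
```

```bash
python3 -m creep '[{"dx":0.4,"dy":0.2,"dz":0,"wx":0,"wy":0,"wz":0.16,"gripper":0},{"dx":1.2,"dy":0.6,"dz":0,"wx":0,"wy":0,"wz":0.32,"gripper":0},{"dx":2,"dy":1,"dz":0,"wx":0,"wy":0,"wz":0.476,"gripper":0},{"dx":2.44,"dy":1.23,"dz":0,"wx":0,"wy":0,"wz":0.476,"gripper":0},{"dx":2.44,"dy":1.23,"dz":0,"wx":0,"wy":0,"wz":0.476,"gripper":0}]' 60
python3 - <<'E'
from h import *
f=grab_frame("wrist");X=[.595,-.1465,.05]
p=proj(f,X);h=70;c=int(p[0]);r=min(int(p[1]),419-h);print(p,c-h,r-h)
save("pics/w2.png",f,(c-h,r-h,c+h,r+h),4)
u=np.array([np.cos(.17),np.sin(.17),0]);
to(np.array([.595,-.1465,.0367])-.0335*u,Rtool(.17+np.pi));print(get_state()["ee_pos"])
E
```

```text
t: 12.8
ee_pos: [0.5344, -0.1557, 0.0362]
tool_rot: [0.996, 0.089, 0.0, 0.0]
wrist_force: [-0.8, 0.0, -2.2]
opening: 0.0338
grip_force: 60.3
[280.8954143  145.94279988] 210 75
d cm [ 2.81  0.14 -0.05] w [-0.     0.     0.008]
[ 0.53410215 -0.15573963  0.03624003]
```

View pics/w2.png

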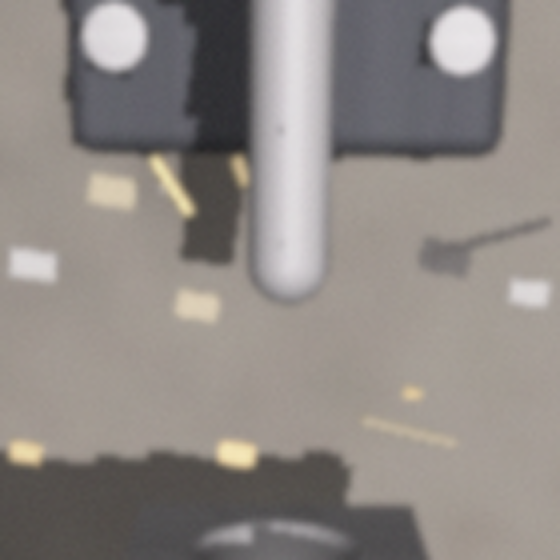

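The wrist now looks at the front end: the pin tip is at (288,298), and the spacer's opening is centred at about x=275 along the bottom edge. That puts the pin 1.5 mm to the right, in agreement with the computed dy of 0.14 cm. I'll apply it and advance.

```bash
python3 -m creep '[{"dx":0.4,"dy":0.14,"dz":-0.05,"wx":0,"wy":0,"wz":0.008,"gripper":0},{"dx":1,"dy":0.14,"dz":-0.05,"wx":0,"wy":0,"wz":0.008,"gripper":0},{"dx":1.8,"dy":0.14,"dz":-0.05,"wx":0,"wy":0,"wz":0.008,"gripper":0},{"dx":2.4,"dy":0.14,"dz":-0.05,"wx":0,"wy":0,"wz":0.008,"gripper":0},{"dx":2.8,"dy":0.14,"dz":-0.05,"wx":0,"wy":0,"wz":0.008,"gripper":0}]' 60
python3 -m creep '[{"dx":0.15,"dy":0,"dz":0,"wx":0,"wy":0,"wz":0,"gripper":0},{"dx":0.3,"dy":0,"dz":0,"wx":0,"wy":0,"wz":0,"gripper":0},{"dx":0.45,"dy":0,"dz":0,"wx":0,"wy":0,"wz":0,"gripper":0},{"dx":0.6,"dy":0,"dz":0,"wx":0,"wy":0,"wz":0,"gripper":0},{"dx":0.7,"dy":0,"dz":0,"wx":0,"wy":0,"wz":0,"gripper":0}]' 60
```

```text
t: 13.48
ee_pos: [0.5625, -0.1521, 0.0367]
tool_rot: [0.996, 0.084, -0.0, -0.0]
wrist_force: [-0.2, 0.3, -0.6]
opening: 0.0338
grip_force: 60.3
t: 14.1
ee_pos: [0.569, -0.1511, 0.0368]
tool_rot: [0.996, 0.084, 0.0, 0.0]
wrist_force: [0.6, -0.2, -1.3]
opening: 0.0337
grip_force: 60.3
```

```bash
python3 -m creep '[{"dx":0.05,"dy":0,"dz":0,"wx":0,"wy":0,"wz":0,"gripper":0},{"dx":0.1,"dy":0,"dz":0,"wx":0,"wy":0,"wz":0,"gripper":0},{"dx":0.15,"dy":0,"dz":0,"wx":0,"wy":0,"wz":0,"gripper":0},{"dx":0.2,"dy":0,"dz":0,"wx":0,"wy":0,"wz":0,"gripper":0},{"dx":0.2,"dy":0,"dz":0,"wx":0,"wy":0,"wz":0,"gripper":0}]' 60
```

```text
t: 14.72
ee_pos: [0.571, -0.1507, 0.0368]
tool_rot: [0.996, 0.084, 0.0, -0.0]
wrist_force: [-0.4, 1.1, -2.0]
opening: 0.0336
grip_force: 60.3
```

```bash
python3 -m creep '[{"dx":0.05,"dy":0,"dz":0,"wx":0,"wy":0,"wz":0,"gripper":0},{"dx":0.1,"dy":0,"dz":0,"wx":0,"wy":0,"wz":0,"gripper":0},{"dx":0.15,"dy":0,"dz":0,"wx":0,"wy":0,"wz":0,"gripper":0},{"dx":0.2,"dy":0,"dz":0,"wx":0,"wy":0,"wz":0,"gripper":0},{"dx":0.2,"dy":0,"dz":0,"wx":0,"wy":0,"wz":0,"gripper":0}]' 60
```

```text
t: 15.35
ee_pos: [0.5729, -0.1504, 0.0368]
tool_rot: [0.996, 0.084, -0.0, 0.0]
wrist_force: [-0.7, -0.3, -1.0]
opening: 0.0338
grip_force: 60.3
```

It is now 3 mm past the earlier stop without any force. I'll go on in.

```bash
python3 -m creep '[{"dx":0.1,"dy":0,"dz":0,"wx":0,"wy":0,"wz":0,"gripper":0},{"dx":0.2,"dy":0,"dz":0,"wx":0,"wy":0,"wz":0,"gripper":0},{"dx":0.3,"dy":0,"dz":0,"wx":0,"wy":0,"wz":0,"gripper":0},{"dx":0.4,"dy":0,"dz":0,"wx":0,"wy":0,"wz":0,"gripper":0},{"dx":0.4,"dy":0,"dz":0,"wx":0,"wy":0,"wz":0,"gripper":0}]' 60
```

```text
t: 15.98
ee_pos: [0.5769, -0.1497, 0.0368]
tool_rot: [0.996, 0.084, 0.0, 0.0]
wrist_force: [0.9, 0.3, -0.2]
opening: 0.0339
grip_force: 60.3
```

```bash
python3 -m creep '[{"dx":0.15,"dy":0,"dz":0,"wx":0,"wy":0,"wz":0,"gripper":0},{"dx":0.3,"dy":0,"dz":0,"wx":0,"wy":0,"wz":0,"gripper":0},{"dx":0.45,"dy":0,"dz":0,"wx":0,"wy":0,"wz":0,"gripper":0},{"dx":0.6,"dy":0,"dz":0,"wx":0,"wy":0,"wz":0,"gripper":0},{"dx":0.7,"dy":0,"dz":0,"wx":0,"wy":0,"wz":0,"gripper":0}]' 60
```

```text
t: 16.6
ee_pos: [0.5839, -0.1485, 0.0368]
tool_rot: [0.996, 0.084, 0.0, 0.0]
wrist_force: [-0.1, 0.5, -1.1]
opening: 0.0337
grip_force: 60.3
```

```bash
python3 -m creep '[{"dx":0.1,"dy":0,"dz":0,"wx":0,"wy":0,"wz":0,"gripper":0},{"dx":0.2,"dy":0,"dz":0,"wx":0,"wy":0,"wz":0,"gripper":0},{"dx":0.3,"dy":0,"dz":0,"wx":0,"wy":0,"wz":0,"gripper":0},{"dx":0.3,"dy":0,"dz":0,"wx":0,"wy":0,"wz":0,"gripper":0},{"dx":0.3,"dy":0,"dz":0,"wx":0,"wy":0,"wz":0,"gripper":0}]' 60
python3 - <<'E'
from h import *
f=grab_frame("wrist");X=[.6,-.1465,.05]
p=proj(f,X);h=70;c=int(p[0]);r=min(int(p[1]),419-h);print(p,c-h,r-h,get_state()["qpos"])
save("pics/w3.png",f,(c-h,r-h,c+h,r+h),4)
E
```

```text
t: 17.23
ee_pos: [0.5867, -0.1481, 0.0368]
tool_rot: [0.996, 0.084, -0.0, -0.0]
wrist_force: [0.1, 0.2, -1.6]
opening: 0.034
grip_force: 60.3
[278.62779585 243.45653529] 208 173 [-2.47249571e-01  3.24804604e-01 -1.66406041e-01  1.07960395e+00
 -2.72768111e-05  2.72662850e+00]
```

View pics/w3.png

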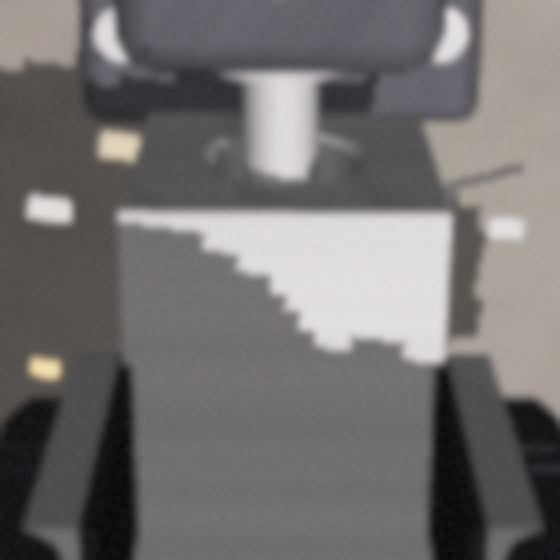

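The pin is well inside: the front face stands at about y=165, the pin enters in the middle of the opening, and the depth is about 19–20 mm with no force. This end has the blind hole. Next I'll work out the turn-up, since joint 6 would end near its limit of 3.14.

Run:
```python
from h import *
from scipy.optimize import least_squares
D=[(.126368,-.040481,.52458,.20659),(-.02996,-.219114,np.hypot(.4394,.0517),.2004),(.23749,-.283178,np.hypot(.53435,.15603),.03688),(.194768,-.33826,np.hypot(.5075,.1609),.0364),(.324805,-.166406,np.hypot(.5867,.1481),.0368)]
def fk(p,a,b): return np.array([p[0]*np.sin(a)+p[1]*np.cos(a-b)+p[2], p[0]*np.cos(a)-p[1]*np.sin(a-b)+p[3]])
r=least_squares(lambda p:np.concatenate([fk(p,a,b)-[x,z] for a,b,x,z in D]),[.4,.4,.05,0])
print(r.x,np.abs(r.fun).max())
r=least_squares(lambda p:np.concatenate([fk(p,a,b)-[x,z] for a,b,x,z in D]),[.4,.4,.05,0]) 
s=get_state();j1=s["qpos"][0]
print("back 7cm, up: fk at j=",s["qpos"],s["ee_pos"])
```

```text
[ 0.61961952  0.46097706  0.00549859 -0.33401391] 0.013585900102054294
back 7cm, up: fk at j= [-2.47249571e-01  3.24804604e-01 -1.66406041e-01  1.07960395e+00
 -2.72768111e-05  2.72662850e+00] [ 0.58666495 -0.14809156  0.03678957]
```

```bash
python3 -m creep '[{"dx":-0.6,"dy":0,"dz":0,"wx":0,"wy":0,"wz":0,"gripper":0},{"dx":-2,"dy":0,"dz":0,"wx":0,"wy":0,"wz":0,"gripper":0},{"dx":-4,"dy":0,"dz":0,"wx":0,"wy":0,"wz":0,"gripper":0},{"dx":-6,"dy":0,"dz":0,"wx":0,"wy":0,"wz":0,"gripper":0},{"dx":-8,"dy":0,"dz":0,"wx":0,"wy":0,"wz":0,"gripper":0}]' 60
python3 -m creep '[{"dx":-1,"dy":0,"dz":-2,"wx":0,"wy":0,"wz":0,"gripper":0},{"dx":-3,"dy":0,"dz":-6,"wx":0,"wy":0,"wz":0,"gripper":0},{"dx":-5,"dy":0,"dz":-9,"wx":0,"wy":0,"wz":0,"gripper":0},{"dx":-7,"dy":0,"dz":-13,"wx":0,"wy":0,"wz":0,"gripper":0},{"dx":-9,"dy":0,"dz":-16,"wx":0,"wy":0,"wz":0,"gripper":0}]' 60
python3 - <<'E'
from h import *
s=get_state();print(s["qpos"].round(4))
E
```

```text
t: 17.9
ee_pos: [0.5061, -0.1616, 0.0368]
tool_rot: [0.996, 0.084, -0.0, 0.0]
wrist_force: [1.0, -0.4, -1.2]
opening: 0.0338
grip_force: 60.3
t: 18.52
ee_pos: [0.4176, -0.1765, 0.1985]
tool_rot: [0.996, 0.084, 0.001, 0.0]
wrist_force: [1.2, -0.8, -1.2]
opening: 0.0339
grip_force: 60.3
[-3.9980e-01 -1.0300e-02 -2.0410e-01  1.3757e+00 -2.0000e-04  2.5742e+00]
```

Now I'll turn about the vertical until joint 6 is about 3.12, in the arm plane. After that only the wrist pitch is needed.

```bash
python3 -m creep '[{"dx":0,"dy":0,"dz":0,"wx":0,"wy":0,"wz":0.15,"gripper":0},{"dx":0,"dy":0,"dz":0,"wx":0,"wy":0,"wz":0.3,"gripper":0},{"dx":0,"dy":0,"dz":0,"wx":0,"wy":0,"wz":0.45,"gripper":0},{"dx":0,"dy":0,"dz":0,"wx":0,"wy":0,"wz":0.54,"gripper":0},{"dx":0,"dy":0,"dz":0,"wx":0,"wy":0,"wz":0.54,"gripper":0}]' 60
python3 -m creep '[{"dx":0.5,"dy":0,"dz":-1,"wx":0,"wy":0.08,"wz":0,"gripper":0},{"dx":2,"dy":0,"dz":-1.5,"wx":0,"wy":0.18,"wz":0,"gripper":0},{"dx":4,"dy":0,"dz":-2,"wx":0,"wy":0.28,"wz":0,"gripper":0},{"dx":5,"dy":0,"dz":-2.5,"wx":0,"wy":0.35,"wz":0,"gripper":0},{"dx":5,"dy":0,"dz":-2.5,"wx":0,"wy":0.35,"wz":0,"gripper":0}]' 60
python3 - <<'E'
from h import *
s=get_state();print(s["qpos"].round(4));print(Ro.from_quat(s["tool_rot"]).as_matrix().round(3))
E
```

```text
t: 19.15
ee_pos: [0.4182, -0.1764, 0.1968]
tool_rot: [0.983, -0.185, -0.0, 0.0]
wrist_force: [-0.1, -0.0, -2.3]
opening: 0.0337
grip_force: 60.3
t: 19.77
ee_pos: [0.4645, -0.1943, 0.2219]
tool_rot: [0.968, -0.182, 0.171, 0.032]
wrist_force: [-0.7, 0.5, -2.1]
opening: 0.0341
grip_force: 60.4
[-0.4028 -0.2188 -0.3958  1.0436  0.0103  3.1116]
[[ 0.875 -0.363  0.32 ]
 [-0.34  -0.932 -0.125]
 [ 0.343  0.001 -0.939]]
```

```bash
cat > tgt.py <<'E'
from h import *
def go(frac,a=-.403):
    h=np.array([np.cos(a),np.sin(a),0]);up=np.array([0,0,1.])
    R=Ro.from_matrix(np.c_[up,np.cross(h,up),h])*Ro.from_euler('z',-.02)
    s=get_state();R0=Ro.from_quat(s["tool_rot"]);P=np.array([*(.555*h[:2]),.31])
    w=(R0.inv()*R).as_rotvec();d=R0.inv().apply(P-s["ee_pos"])*100
    print("d",d.round(2),"w",w.round(3),"q",s["qpos"].round(3))
    print("x axis",R0.as_matrix()[:,0].round(4))
go(1)
E
python3 tgt.py
```

```text
d [ 7.85  0.51 -6.51] w [-0.04   1.22   0.003] q [-0.403 -0.219 -0.396  1.044  0.01   3.112]
x axis [ 0.8754 -0.3404  0.3433]
```

```bash
python3 -m creep '[{"dx":1,"dy":0,"dz":-0.8,"wx":-0.005,"wy":0.15,"wz":0,"gripper":0},{"dx":2,"dy":0.1,"dz":-1.6,"wx":-0.01,"wy":0.3,"wz":0,"gripper":0},{"dx":3,"dy":0.2,"dz":-2.4,"wx":-0.015,"wy":0.45,"wz":0,"gripper":0},{"dx":4,"dy":0.25,"dz":-3.2,"wx":-0.02,"wy":0.6,"wz":0,"gripper":0},{"dx":4.5,"dy":0.3,"dz":-3.7,"wx":-0.022,"wy":0.7,"wz":0,"gripper":0}]' 60; python3 tgt.py
```

```text
t: 20.4
ee_pos: [0.4912, -0.2079, 0.2709]
tool_rot: [0.85, -0.161, 0.491, 0.104]
wrist_force: [-0.2, 0.2, -1.9]
opening: 0.0339
grip_force: 60.4
d [ 4.46  0.25 -0.07] w [-0.018  0.519  0.002] q [-0.405 -0.663 -0.967  0.215  0.008  3.117]
x axis [ 0.4657 -0.1726  0.8679]
```

```bash
python3 -m creep '[{"dx":2,"dy":0.05,"dz":0,"wx":-0.004,"wy":0.12,"wz":0,"gripper":0},{"dx":4,"dy":0.1,"dz":0,"wx":-0.009,"wy":0.26,"wz":0,"gripper":0},{"dx":6,"dy":0.2,"dz":0,"wx":-0.013,"wy":0.38,"wz":0,"gripper":0},{"dx":8,"dy":0.25,"dz":0,"wx":-0.018,"wy":0.5,"wz":0,"gripper":0},{"dx":9,"dy":0.25,"dz":0,"wx":-0.018,"wy":0.519,"wz":0.002,"gripper":0}]' 60; python3 tgt.py
```

```text
t: 21.02
ee_pos: [0.5375, -0.2281, 0.357]
tool_rot: [0.697, -0.135, 0.688, 0.148]
wrist_force: [-1.2, 0.5, -1.7]
opening: 0.034
grip_force: 60.5
d [-4.73  0.   -2.85] w [0.001 0.008 0.   ] q [-0.398 -0.547 -1.263 -0.707 -0.006  3.121]
x axis [0.0156 0.0155 0.9998]
```

It is upright within 1.3°, but joint 3 is close to its limit. I'll ease it forward 3 cm and settle.

```bash
python3 -m creep '[{"dx":0.5,"dy":0,"dz":1,"wx":0,"wy":0,"wz":0,"gripper":0},{"dx":0.5,"dy":0,"dz":2,"wx":0,"wy":0.004,"wz":0,"gripper":0},{"dx":0.5,"dy":0,"dz":3,"wx":0,"wy":0.004,"wz":0,"gripper":0},{"dx":0.5,"dy":0,"dz":3,"wx":0,"wy":0.004,"wz":0,"gripper":0},{"dx":0.5,"dy":0,"dz":3,"wx":0,"wy":0.004,"wz":0,"gripper":0}]' 60
python3 -m creep '[{"dx":0,"dy":0,"dz":0,"wx":0,"wy":0,"wz":0,"gripper":0},{"dx":0,"dy":0,"dz":0,"wx":0,"wy":0,"wz":0,"gripper":0},{"dx":0,"dy":0,"dz":0,"wx":0,"wy":0,"wz":0,"gripper":0},{"dx":0,"dy":0,"dz":0,"wx":0,"wy":0,"wz":0,"gripper":0},{"dx":0,"dy":0,"dz":0,"wx":0,"wy":0,"wz":0,"gripper":0}]' 60
python3 tgt.py
python3 - <<'E'
from h import *
f=grab_frame("scene");t=grab_frame("top");p=proj(t,get_state()["ee_pos"]);print(p)
a=cv2.resize(f["color"][60:340,150:430],(400,400));c,r=[int(np.clip(v,45,m-45)) for v,m in zip(p,(560,420))]
b=cv2.resize(t["color"][r-45:r+45,c-45:c+45],(400,400),interpolation=cv2.INTER_CUBIC)
cv2.imwrite("pics/end.png",np.hstack([a,b])[:,:,::-1])
E
```

```text
t: 21.65
ee_pos: [0.564, -0.2393, 0.3605]
tool_rot: [0.696, -0.136, 0.689, 0.148]
wrist_force: [-0.3, 0.0, -0.9]
opening: 0.0339
grip_force: 60.4
t: 22.28
ee_pos: [0.564, -0.2392, 0.3611]
tool_rot: [0.696, -0.135, 0.69, 0.148]
wrist_force: [0.7, 0.7, -1.4]
opening: 0.0339
grip_force: 60.4
d [-5.14  0.02 -5.74] w [ 0.001  0.005 -0.001] q [-0.398 -0.458 -1.226 -0.763 -0.005  3.122]
x axis [0.0122 0.0156 0.9998]
[351.94262571 182.72143198]
```

View pics/end.png

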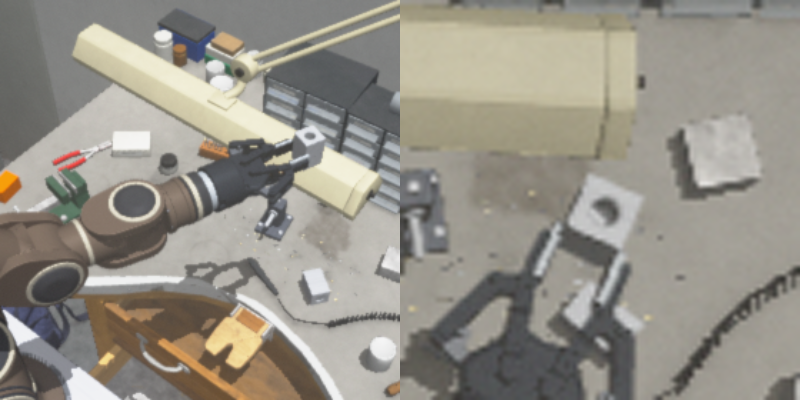

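The spacer is held with its hole facing up, at (605,210) in the top crop and (308,130) in the scene crop. It is at a height of about 0.36 m, well clear of the stand and the lamp, and everything else is in place.

```bash
python3 -c "
from station import *
print(hand_in())"
```

```text
the job is handed in; nothing more can be done
None
```

I found the left-hand spacer's blind hole on the second end tried (pin about 19–20 mm in, with no resistance) and handed it in still gripped, hole up within about 1.2° and about 36 cm above the bench, clear of the stand. The right-hand spacer and everything else were left alone. No verdict came back.

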